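Pack up to the scribing gauge and lay the bar level

ROBOT

A 6-joint arm with a two-finger parallel gripper is mounted at the origin on the work surface; the furniture and walls round the work are solid. World frame = base frame: x ahead of the robot, y to its left, z up, the work surface at z = 0. Lengths are in m, angles in degrees, forces in N, time in s.
With the tool pointing down it reaches from about 0.25 to 0.725 m from the base axis. Payload 9.7 kg.
Tool frame: the origin (TCP) lies at the very end of the fingers, on their centre line; the grasp point (between the pads) lies 19 mm behind it; x points along the fingers, z is the direction in which the jaws open and shut, and the axes are right-handed (so a half turn about x gives the same grasp; the last joint's range is limited). The gripper opens to 85 mm and grips with 20 to 120 N. Pads are 22 mm wide; open, the fingers measure 114 mm over their backs; the gripper's body (76 mm by 85 mm) begins 54 mm behind the grasp point. The pads swing forward as they close: fully open they stand 13 mm farther back than shut.
Start: joints at [66.177, 4.979, 10.078, 95.1, 0, 90], TCP at [0.222, 0.503, 0.231] pointing down, gripper open.
Joint ranges: [-179.16, 179.16], [-48.56, 103.87], [-65.8, 70.77], [-126.05, 130.52], [-82.76, 87.17], [-180, 180]. Speed limits (degrees/s): [127.2, 127.2, 147.25, 180, 180, 180].

INTERFACE

Orientations are given as [roll, pitch, yaw] about the fixed x, y, z axes, in that order (R = Rz(yaw) Ry(pitch) Rx(roll)).
In Python, from workcell import sensors, vision, job_done gives the robot as it stands.
- The arm moves only by the tool carry_out, never from a script. Its argument "increments" is a list of rows, each a list of 7 numbers: the turn, a rotation vector about the tool's x, y, z in degrees, then the shift along the tool's x, y, z in mm, then the opening in per cent of the stroke, from 0 (shut) to 100 (fully open). A call has 1 to 12 rows; each row shifts and turns the commanded pose from where the row before left it, along the tool's axes as they then stand; what a row does not reach is not made up. A row lasts 1/8 s, in which the tool goes at most 62.5 mm and 10.7 degrees, less where a joint would pass 70% of its speed; a pose out of reach is approached as far as the arm can. A call is refused whole if a number of a shift passes 62.5 or a number of a turn 10.7, either way. A call with a gripper value outside its range is refused whole. The fingers move at their own pace and stop on an object; "squeeze" is the grip in N (left out, the last holds). Time passes only in rows, so rows that do not move let the fingers close. It gives the time, the measured TCP pose, the force and the opening at its end, in the units of the state.
- sensors.get_obs(): the state, without advancing time (a new reading comes with each control period).
- vision.camera(name): name is "side" or "top"; returns the picture (400x640x3 uint8, red, green, blue); there is no depth.
- vision.calibration(name): a dict with "camera_matrix" (3x3 intrinsics, pixels), "dist" ([k1, k2, p1, p2, k3] as OpenCV has them; the pictures are not rectified), "extrinsics" (4x4, takes a point from world to camera coordinates). Camera axes: x right, y up, looking along -z (the intrinsics and any distortion apply to the point x, -y, -z); pixel columns grow to the right and rows downward; lengths in m; the calibration is good to about 2 mm. A picture is of the moment at which its call begins. calibration takes no time and is no camera call.
- job_done(): hands the job in, once; it reports no verdict.
The state is a dict: "time": time; "q": joint angles; "qd": joint speeds; "joint_efforts": joint torques, N m; "ee_pos": TCP position; "tcp_rot": TCP orientation; "wrist_force": force on the tool from outside, world axes, zero at the start; "torque": the same for the moment, N m; "opening": finger opening in m.
Only numpy, scipy, OpenCV 4.12 (cv2) and the standard library are available. Lean on these libraries where they do the work, as an engineer would, in place of code of your own. Each camera call takes 0.05 s, during which the arm holds its last target.

TASK

The scribing gauge has been set to the height of the fixed jack, and one steel packer already lies under its pointer. Stack more of the packers squarely on it until the top is level with the pointer, then lay the flat bar across the jack and the packing so that it rests level on both, its middle midway between them and its length along the line from one to the other. Set things down rather than drop them, and do not disturb the gauge or the glass jar or the nut.

Things in the scene. Friction and masses are not known exactly. Their poses are not given: they have to be found in the camera images.
- jack: Machinist's jack screwed to the bench, fixed: round grey foot 68 mm across with two bolted lugs (104 mm over them, along its x), round steel seat 35 mm across on top, 50 mm above the bench. Origin at the foot's centre on the bench; its z is up, and its y axis points to the place where the packing stands.
- jack_seat (a point): Centre of the jack's flat seat, 50 mm above the bench.
- pack_spot (a point): The point on the bench, 115 mm from the jack along the jack's y axis, under the centre of the packing. One packer, whichever it is, already lies there at the start, flat on the bench.
- span_mid (a point): The point midway between jack and packing, at seat height (50 mm): where the middle of the bar's underside belongs.
- gauge: Scribing gauge, loose, 1.5 kg: cast base 62 x 52 x 20 mm, upright spindle 145 mm tall and 9 mm thick, a clamp and a slim pointed scriber. It stands beyond the packing, base centre about 91 mm from pack_spot along the jack's x axis. Origin under the centre of the base; the scriber points along its -x. Behind it, about 0.65 m ahead of the robot, rises a solid steel wall.
- gauge_tip (a point): Point of the gauge's scriber, 50 mm above the bench like the jack's seat, about 10 mm clear of the far end of the packing.
- flat_bar: Rusty flat steel bar 40 x 190 x 10 mm, 0.58 kg, lying flat on the bench. Origin at the centre of its underside; x across its 40 mm width, y along its length, z up.
- packer_10: Loose rectangular steel packer 10 mm thick, 70 x 45 mm (0.25 kg), lying flat. Origin at the centre of its underside; x along the 70 mm, y along the 45 mm, z up. Two small drilled holes marked on its top.
- packer_10_top (a point): Centre of the top face of that packer, 10 mm above its underside.
- packer_20a: Loose rectangular steel packer 20 mm thick, 70 x 45 mm (0.49 kg), lying flat. Origin at the centre of its underside; x along the 70 mm, y along the 45 mm, z up. Two small drilled holes marked on its top.
- packer_20a_top (a point): Centre of the top face of that packer, 20 mm above its underside.
- packer_20b: Loose rectangular steel packer 20 mm thick, 70 x 45 mm (0.49 kg), lying flat. Origin at the centre of its underside; x along the 70 mm, y along the 45 mm, z up. Two small drilled holes marked on its top.
- packer_20b_top (a point): Centre of the top face of that packer, 20 mm above its underside.
- packer_30: Loose rectangular steel packer 30 mm thick, 70 x 45 mm (0.74 kg), lying flat. Origin at the centre of its underside; x along the 70 mm, y along the 45 mm, z up. Two small drilled holes marked on its top.
- packer_30_top (a point): Centre of the top face of that packer, 30 mm above its underside.
- bolt_jar: Clear glass jar with a lid, 72 mm across, 102 mm tall, a bystander. Origin under its centre.
- nut_m30: Large rusty hexagon nut 45 x 51 x 24 mm, a bystander. Origin under its centre.
There are look-alikes about, which are no part of the job. What is shaped like the packer_30 but orange is not meant.

How it is judged (in metres and radians):
On the way:
1. the packing's top face is level with the gauge's pointer (within 3 mm), flat, over the packing spot, with the packers let go and still, before the bar is laid (((height (world z) of packer_10_top between 0.047 and 0.053 m and angle between packer_10's own z axis and vertical below 0.03 rad and horizontal distance between packer_10_top and pack_spot below 0.02 m) or (height (world z) of packer_20a_top between 0.047 and 0.053 m and angle between packer_20a's own z axis and vertical below 0.03 rad and horizontal distance between packer_20a_top and pack_spot below 0.02 m) or (height (world z) of packer_20b_top between 0.047 and 0.053 m and angle between packer_20b's own z axis and vertical below 0.03 rad and horizontal distance between packer_20b_top and pack_spot below 0.02 m) or (height (world z) of packer_30_top between 0.047 and 0.053 m and angle between packer_30's own z axis and vertical below 0.03 rad and horizontal distance between packer_30_top and pack_spot below 0.02 m)) and contact force between the fingers and packer_10 below 0.2 N and contact force between the fingers and packer_20a below 0.2 N and contact force between the fingers and packer_20b below 0.2 N and contact force between the fingers and packer_30 below 0.2 N and linear speed of each of packer_10, packer_20a, packer_20b, packer_30 below 0.02 m/s and height (world z) of flat_bar below 0.03 m), for 0.3 s.
At the end, for the whole second after the job is handed in: Packing top within 3 mm of the pointer's height (50 mm), flat, within 20 mm of pack_spot. Bar rests on jack and packing: underside 50 mm up (3 mm), level (0.035 rad), along the jack-packing line (0.2 rad), middle within 25 mm of midway. All let go and still; spare packers lie anywhere (((height (world z) of packer_10_top between 0.047 and 0.053 m and angle between packer_10's own z axis and vertical below 0.03 rad and horizontal distance between packer_10_top and pack_spot below 0.02 m) or (height (world z) of packer_20a_top between 0.047 and 0.053 m and angle between packer_20a's own z axis and vertical below 0.03 rad and horizontal distance between packer_20a_top and pack_spot below 0.02 m) or (height (world z) of packer_20b_top between 0.047 and 0.053 m and angle between packer_20b's own z axis and vertical below 0.03 rad and horizontal distance between packer_20b_top and pack_spot below 0.02 m) or (height (world z) of packer_30_top between 0.047 and 0.053 m and angle between packer_30's own z axis and vertical below 0.03 rad and horizontal distance between packer_30_top and pack_spot below 0.02 m)) and contact force between the fingers and packer_10 below 0.2 N and contact force between the fingers and packer_20a below 0.2 N and contact force between the fingers and packer_20b below 0.2 N and contact force between the fingers and packer_30 below 0.2 N and linear speed of each of packer_10, packer_20a, packer_20b, packer_30, flat_bar below 0.02 m/s and height (world z) of flat_bar between 0.047 and 0.053 m and angle between flat_bar's own z axis and vertical below 0.035 rad and angle between the y axis of flat_bar and the y axis of jack, either way round below 0.2 rad and horizontal distance between flat_bar and span_mid below 0.025 m and contact force between flat_bar and jack above 0.3 N and (contact force between flat_bar and packer_10 above 0.3 N or contact force between flat_bar and packer_20a above 0.3 N or contact force between flat_bar and packer_20b above 0.3 N or contact force between flat_bar and packer_30 above 0.3 N)); the robot touches nothing.
It fails at once if the gauge is shifted by more than 10 mm or tipped (distance of gauge from where it was at the start of the episode above 0.01 m or angle between gauge's own z axis and vertical above 0.1 rad).
It fails at once if the jar or the nut is moved by more than 20 mm (distance of any of bolt_jar, nut_m30 from where it was at the start of the episode above 0.02 m).
It fails at once if a packer or the bar is dropped or thrown (falls free at over 0.5 m/s) ((contact force between the fingers and packer_10 below 0.1 N and linear speed of packer_10 above 0.5 m/s) or (contact force between the fingers and packer_20a below 0.1 N and linear speed of packer_20a above 0.5 m/s) or (contact force between the fingers and packer_20b below 0.1 N and linear speed of packer_20b above 0.5 m/s) or (contact force between the fingers and packer_30 below 0.1 N and linear speed of packer_30 above 0.5 m/s) or (contact force between the fingers and flat_bar below 0.1 N and linear speed of flat_bar above 0.5 m/s)).
It also fails if it takes over 67 s, if anything falls off the work surface, if the arm or the gripper's body presses on something with over 40 N, if the wrist force passes 120 N, or if a joint passes its speed limit or range.

## Working session

There is one attempt and no reset: what is moved stays moved. The work goes in short steps, Python scripts to look and compute and a tool call to move; the robot and the scene stay as the last step left them, time stands still between calls to the robot, and variables do not carry over. Pictures are saved under pics/ and viewed, and the job is handed in when it is done.

Besides the shell and the picture viewer there is one more tool, called as name(argument=value, ...) on one line, values as JSON. carry_out: Moves the arm, as the interface text tells. Its arguments: {"type":"object","properties":{"increments":{"type":"array"},"squeeze":{"type":"number"}},"required":["increments"]}

```bash
ls; mkdir -p pics; python3 - <<'E'
from workcell import sensors, vision
import cv2
for n in("side","top"):
    im=vision.camera(n); cv2.imwrite(f"pics/{n}0.png",im[:,:,::-1]); c=vision.calibration(n); print(n,c)
print(sensors.get_obs())
E
```

```text
pics
side {'camera_matrix': array([[367.34807396,   0.        , 315.36983875],
       [  0.        , 367.34807396, 202.10348153],
       [  0.        ,   0.        ,   1.        ]]), 'dist': array([-0.08298433,  0.        ,  0.        ,  0.        ,  0.        ]), 'extrinsics': array([[ 0.86003667, -0.51014432, -0.00947133, -0.252446  ],
       [ 0.3270745 ,  0.53696765,  0.77761688, -0.26505491],
       [-0.39161104, -0.67187686,  0.62866706, -0.62060152],
       [ 0.        ,  0.        ,  0.        ,  1.        ]])}
top {'camera_matrix': array([[494.1922563 ,   0.        , 310.98758668],
       [  0.        , 494.1922563 , 201.85752648],
       [  0.        ,   0.        ,   1.        ]]), 'dist': array([0.01723322, 0.        , 0.        , 0.        , 0.        ]), 'extrinsics': array([[ 0.00950363, -0.99984734,  0.0146619 ,  0.1600444 ],
       [ 0.98887774,  0.01157376,  0.14827965, -0.41694027],
       [-0.14842671,  0.01308963,  0.98883678, -1.11703907],
       [ 0.        ,  0.        ,  0.        ,  1.        ]])}
{'time': 0.1, 'q': array([ 6.61781232e+01,  5.00798009e+00,  1.00394629e+01,  9.50976198e+01,
       -7.48749578e-04,  9.00007235e+01]), 'qd': array([ 0.01432009, -0.11006812,  0.04781897, -0.00964083,  0.00140479,
        0.05354214]), 'joint_efforts': array([-2.10813610e-04, -5.21563447e+01,  4.65654874e+01,  1.59267685e-02,
       -3.86334386e-05, -2.71504854e-05]), 'ee_pos': array([0.22206938, 0.50296925, 0.23065785]), 'tcp_rot': array([-179.35064818,   89.93385875, -113.17324801]), 'wrist_force': array([-0.70385622,  0.58019541,  0.71347851]), 'torque': array([0.05192046, 0.04040973, 0.00673712]), 'opening': 0.08535762924829002}
```

View pics/top0.png

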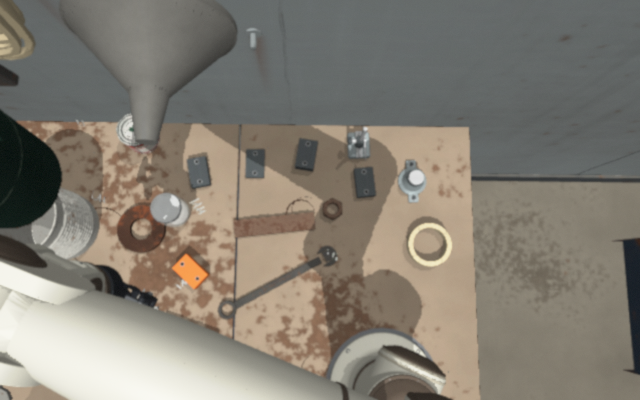

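View pics/side0.png

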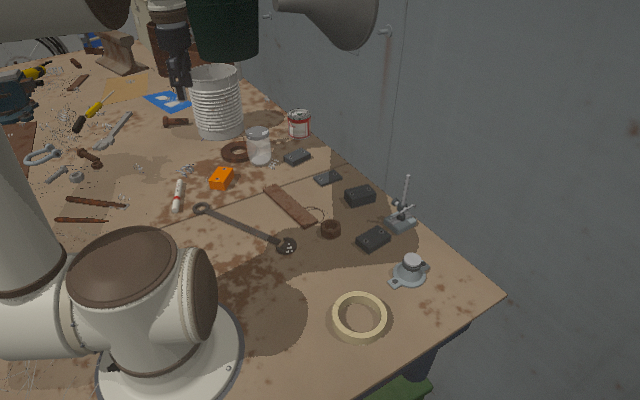

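The top view shows the jack at about (412,180), a packer already in place at (364,182), the gauge at (358,142), loose packers at (306,155), (255,163) and (199,172), the bar at (274,222), the nut at (332,209) and the jar at (170,209). The orange block at (189,270) is the look-alike. I'll enlarge both views next.

```bash
python3 - <<'E'
import cv2
t=cv2.imread("pics/top0.png");s=cv2.imread("pics/side0.png")
cv2.imwrite("pics/tc.png",cv2.resize(t[115:245,170:440],None,fx=2.95,fy=2.95,interpolation=cv2.INTER_CUBIC))
cv2.imwrite("pics/sc.png",cv2.resize(s[140:300,250:450],None,fx=3.7,fy=3.7,interpolation=cv2.INTER_CUBIC))
E
```

```text
(no output)
```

View pics/tc.png

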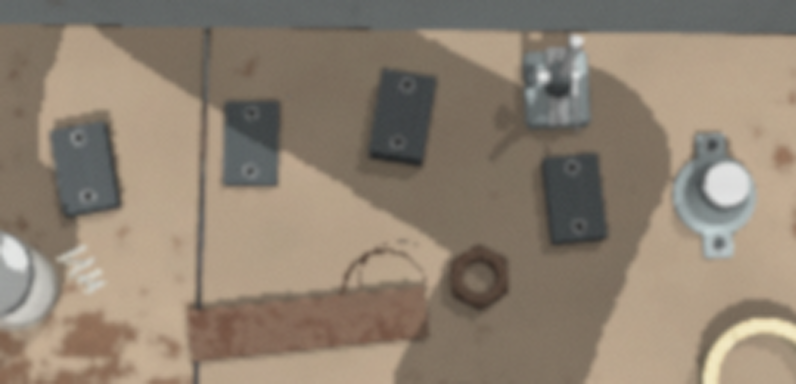

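View pics/sc.png

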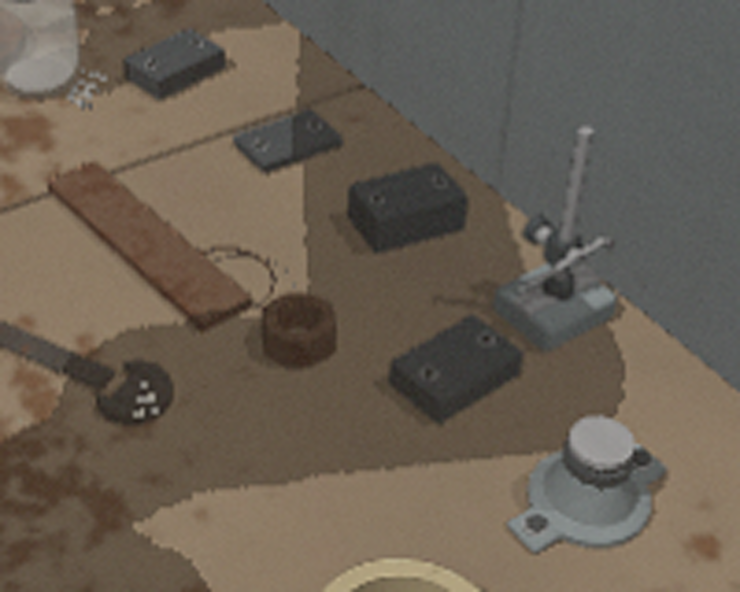

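```bash
cat > h.py <<'E'
import numpy as np, cv2
from workcell import sensors, vision
C={n:vision.calibration(n) for n in("side","top")}
def ray(n,p):
    c=C[n]; u=cv2.undistortPoints(np.array([[p]],float),c["camera_matrix"],c["dist"])[0,0]
    E=c["extrinsics"];R=E[:3,:3];o=-R.T@E[:3,3]; d=R.T@np.array([u[0],-u[1],-1.]); return o,d/np.linalg.norm(d)
def tri(pt,ps):
    o1,d1=ray("top",pt);o2,d2=ray("side",ps)
    A=np.stack([d1,-d2],1);t=np.linalg.lstsq(A,o2-o1,rcond=None)[0]
    a=o1+t[0]*d1;b=o2+t[1]*d2
    return (a+b)/2,np.linalg.norm(a-b)
def plane(n,p,z):
    o,d=ray(n,p); return o+d*(z-o[2])/d[2]
def proj(n,P):
    c=C[n];E=c["extrinsics"];q=E[:3,:3]@np.asarray(P,float)+E[:3,3]; q=np.array([q[0],-q[1],-q[2]])
    return cv2.projectPoints(q.reshape(1,3),np.zeros(3),np.zeros(3),c["camera_matrix"],c["dist"])[0].ravel()
E
python3 - <<'E'
from h import *
np.set_printoptions(precision=4,suppress=True)
T=lambda p:(170+(p[0]+.5)/2.95-.5,115+(p[1]+.5)/2.95-.5)
S=lambda p:(250+(p[0]+.5)/3.7-.5,140+(p[1]+.5)/3.7-.5)
D={"placed":[((572,167),(486,339)),((579,226),(429,373))],
"mid":[((407,85),(440,182)),((398,142),(378,199))],
"thin":[((251,113),(315,126)),((250,171),(261,146))],
"left":[((79,138),(200,44)),((88,196),(151,64))],
"seat":[((727,184),(601,443))],
"nut":[((479,277),(300,313))],
"barcorners(br,tr?)":[((427,337),(206,317)),((422,284),(247,295)),((190,307),(94,163)),((193,360),(52,186))]}
for k,v in D.items():
    for a,b in v:
        P,e=tri(T(a),S(b)); print(k,P,e, "z0 from top", plane("top",T(a),.02)[:2])
# bench check
for a in (-.2,0,.1): pass
E
```

```text
placed [0.4907 0.041  0.0216] 0.0006468006394869193 z0 from top [0.4913 0.0406]
placed [0.443  0.0355 0.0217] 7.460059806434025e-05 z0 from top [0.4434 0.0353]
mid [0.5543 0.1736 0.0313] 0.00032833487943669963 z0 from top [0.5572 0.1736]
mid [0.5074 0.1804 0.0309] 0.00031918820448778335 z0 from top [0.5101 0.1804]
thin [0.5345 0.2998 0.011 ] 0.00019019158522824044 z0 from top [0.5324 0.2988]
thin [0.4867 0.2994 0.0105] 0.00024902058996506755 z0 from top [0.4848 0.2984]
left [0.5104 0.4351 0.0206] 0.001270281285006175 z0 from top [0.5099 0.4355]
left [0.462  0.4259 0.0225] 0.0007524048154774779 z0 from top [0.4629 0.4263]
seat [ 0.4725 -0.0766  0.049 ] 0.0012278691888056995 z0 from top [ 0.4789 -0.0837]
nut [0.4014 0.1149 0.0275] 0.002230394299642231 z0 from top [0.4014 0.1149]
barcorners(br,tr?) [0.3558 0.1548 0.0144] 0.004301133200057597 z0 from top [0.3533 0.1558]
barcorners(br,tr?) [0.3944 0.1608 0.0115] 0.004400034880173946 z0 from top [0.3953 0.1601]
barcorners(br,tr?) [0.374  0.3448 0.01  ] 0.0045615830897310925 z0 from top [0.375  0.3426]
barcorners(br,tr?) [0.3349 0.3406 0.0065] 0.001239504195147359 z0 from top [0.3333 0.3389]
```

Triangulating the drilled holes gives top-face heights of 21.6 mm for the placed packer, 31 mm for the packer at (306,155), 11 mm for (255,163) and 21.5 mm for (199,172). So a 20 is already in place, and the dark grey one at top-view (306,155) is packer_30; the orange block at (189,270) is excluded by its colour. Adding packer_30 makes 50 mm. The enlarged crop above confirms it as the tall dark block with two holes.

```bash
cat >> h.py <<'E'
from scipy.spatial.transform import Rotation as Ro
np.set_printoptions(precision=4,suppress=True)
def plan(tx,ty,tz,jaw,verbose=True):
    """turn about tool x (deg) and shift in tool axes (mm), turn made first"""
    o=sensors.get_obs(); p=o["ee_pos"]; R=Ro.from_euler("xyz",o["tcp_rot"],degrees=True)
    M=R.as_matrix(); a=np.degrees(np.arctan2(M[1,2],M[0,2]))
    d=(jaw-a+90)%180-90
    # target: x down, jaw angle a+d
    j=np.radians(a+d); z=np.array([np.cos(j),np.sin(j),0]); x=np.array([0,0,-1.]); T=np.stack([x,np.cross(z,x),z],1)
    rv=(R.inv()*Ro.from_matrix(T)).as_rotvec(degrees=True)
    w=np.array([tx,ty,tz])-p
    print("t",o["time"],"pos",p,"jaw",a,"q6",o["q"][5],"rotvec",rv,"shift before turn",M.T@w*1000,"after",T.T@w*1000,"F",o["wrist_force"],"open",o["opening"])
E
python3 - <<'E'
from h import *
plan(.531,.177,.12,81.75)
# jack lugs
T=lambda p:(170+(p[0]+.5)/2.95-.5,115+(p[1]+.5)/2.95-.5)
a=plane("top",T((711,145)),.01);b=plane("top",T((718,242)),.01);print(a,b,np.degrees(np.arctan2(*(a-b)[1::-1])), (a+b)/2)
E
```

```text
t 0.1 pos [0.2221 0.503  0.2307] jaw 66.17739973511958 q6 90.00072349975541 rotvec [-15.5726  -0.0658  -0.0082] shift before turn [ 110.8634 -414.2694 -173.29  ] after [ 110.6578 -352.5078 -278.2667] F [-0.7039  0.5802  0.7135] open 0.08535762924829002
[ 0.5131 -0.0737  0.01  ] [ 0.4334 -0.0777  0.01  ] 2.8916071476639233 [ 0.4732 -0.0757  0.01  ]
```

carry_out(increments=[[-7.8, 0, 0, 0, 0, 0, 100], [-7.8, 0, 0, 0, 0, 0, 100], [0, 0, 0, 0, -44, -34.8, 100], [0, 0, 0, 0, -44, -34.8, 100], [0, 0, 0, 0, -44, -34.8, 100], [0, 0, 0, 0, -44, -34.8, 100], [0, 0, 0, 0, -44, -34.8, 100], [0, 0, 0, 0, -44, -34.8, 100], [0, 0, 0, 0, -44, -34.8, 100], [0, 0, 0, 0, -44, -34.8, 100], [0, 0, 0, 0, 0, 0, 100], [0, 0, 0, 0, 0, 0, 100]], squeeze=60)

```text
time: 1.6
ee_pos: [0.5304, 0.1772, 0.2309]
tcp_rot: [101.8, 89.9, -176.5]
wrist_force: [-1.0, 0.6, -0.1]
opening: 0.0853
```

```bash
python3 - <<'E'
from h import *
plan(.531,.177,.006,81.75)
im=vision.camera("side"); cv2.imwrite("pics/s1.png",im[:,:,::-1])
E
```

```text
t 1.6 pos [0.5304 0.1772 0.2309] jaw 81.73875795961136 q6 26.729907960247406 rotvec [-0.0112 -0.0121 -0.058 ] shift before turn [224.8944  -0.8105  -0.1132] after [224.8951  -0.5828  -0.1607] F [-1.0038  0.5905 -0.0987] open 0.08533751739326752
```

View pics/s1.png

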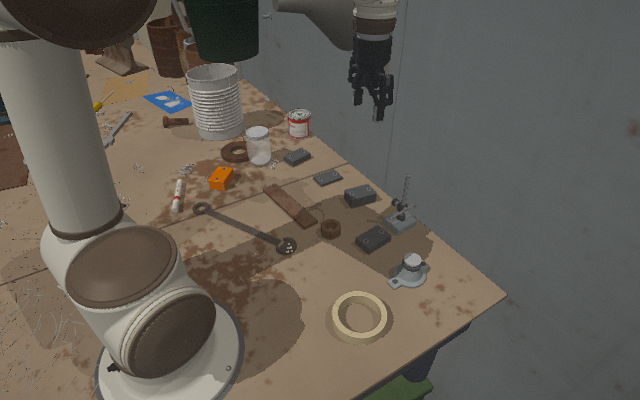

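The gripper is above packer_30, which is at side view (360,195). Going down now.

carry_out(increments=[[0, 0, 0, 45, -0.7, 0, 100], [0, 0, 0, 45, 0, 0, 100], [0, 0, 0, 45, 0, 0, 100], [0, 0, 0, 35, 0, 0, 100], [0, 0, 0, 25, 0, 0, 100], [0, 0, 0, 15, 0, 0, 100], [0, 0, 0, 13, 0, 0, 100], [0, 0, 0, 0, 0, 0, 100], [0, 0, 0, 0, 0, 0, 30], [0, 0, 0, 0, 0, 0, 30], [0, 0, 0, 0, 0, 0, 30], [0, 0, 0, 0, 0, 0, 30]])

```text
time: 3.15
ee_pos: [0.5321, 0.1776, 0.0094]
tcp_rot: [-52.7, 89.9, 29.1]
wrist_force: [-1.3, 2.2, 5.7]
opening: 0.0436
```

```bash
python3 - <<'E'
from h import *
plan(.531,.177,.008,81.75)
im=vision.camera("side"); cv2.imwrite("pics/s2.png",cv2.resize(im[130:260,270:440,::-1],None,fx=4,fy=4))
E
```

```text
t 3.15 pos [0.5321 0.1776 0.0094] jaw 81.78416072985695 q6 26.659656222961292 rotvec [0.0341 0.0699 0.0918] shift before turn [ 1.3993  1.0017 -0.7179] after [ 1.4018  0.9991 -0.7168] F [-1.2974  2.2422  5.689 ] open 0.04362257904984815
```

View pics/s2.png

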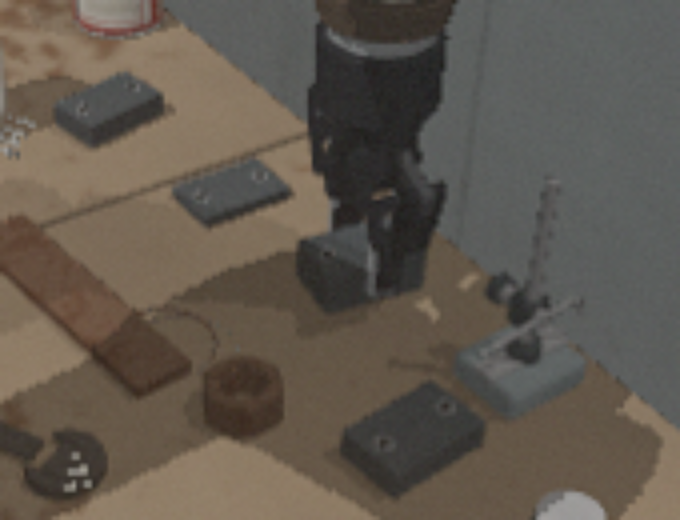

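Packer_30 is held: the opening is 43.6 mm and the fingers are on its 45 mm sides. Lifting it.

carry_out(increments=[[0, 0, 0, -10, 0, 0, 30], [0, 0, 0, -25, 0, 0, 30], [0, 0, 0, -35, 0, 0, 30], [0, 0, 0, -30, 0, 0, 30], [0, 0, 0, -10, 0, 0, 30], [0, 0, 0, 0, 0, 0, 30], [0, 0, 0, 0, 0, 0, 30]])

```text
time: 4.08
ee_pos: [0.5307, 0.1769, 0.1165]
tcp_rot: [117.7, 89.8, -160.5]
wrist_force: [-0.5, 0.2, -8.5]
opening: 0.0433
```

```bash
python3 - <<'E'
from h import *
plan(.467,.038,.119,96.6)
for n,(a,b,c,d) in {"side":(100,260,270,440),"top":(110,250,250,440)}.items():
    im=vision.camera(n); cv2.imwrite(f"pics/{n}3.png",cv2.resize(im[a:b,c:d,::-1],None,fx=3.7,fy=3.7,interpolation=cv2.INTER_CUBIC))
E
```

```text
t 4.075 pos [0.5307 0.1769 0.1165] jaw 81.77557767364303 q6 26.659989345676284 rotvec [-14.8245  -0.0534  -0.1446] shift before turn [  -2.1971   43.1392 -146.5566] after [  -2.4823   79.195  -130.6394] F [-0.4658  0.1776 -8.4883] open 0.04334457787486122
```

View pics/side3.png

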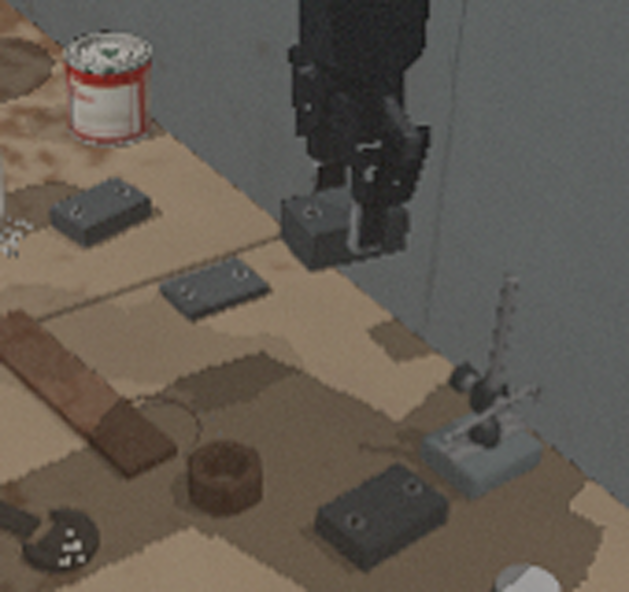

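View pics/top3.png

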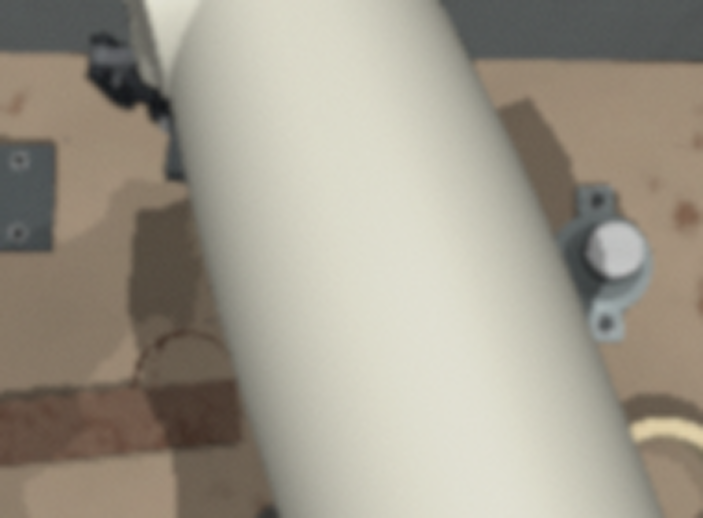

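```bash
python3 - <<'E'
from h import *
for z in(.135,.137,.139): print(plane("side",(270+312.5/3.7-.5,100+211.5/3.7-.5),z))
print(np.array([.5307,.1769])-.0238*np.array([np.cos(np.radians(-8.25)),np.sin(np.radians(-8.25))]))
E
```

```text
[0.5106 0.1858 0.135 ]
[0.5086 0.1832 0.137 ]
[0.5066 0.1807 0.139 ]
[0.5071 0.1803]
```

carry_out(increments=[[-7.4, 0, 0, 0, 0, 0, 30], [-7.4, 0, 0, 0, 0, 0, 30], [0, 0, 0, 0, 26.4, 0, 30], [0, 0, 0, 0, 26.4, 0, 30], [0, 0, 0, 0, 26.4, 0, 30], [0, 0, 0, 0, 0, -30, 30], [0, 0, 0, 0, 0, -35, 30], [0, 0, 0, 0, 0, -35, 30], [0, 0, 0, 0, 0, -20, 30], [0, 0, 0, 0, 0, -10.6, 30], [0, 0, 0, 0, 0, 0, 30], [0, 0, 0, 0, 0, 0, 30]])

```text
time: 5.68
ee_pos: [0.4676, 0.039, 0.1181]
tcp_rot: [40.8, 90.0, 137.4]
wrist_force: [-0.8, 0.5, -7.2]
opening: 0.0435
```

```bash
python3 - <<'E'
from h import *
plan(.467,.038,.0294,96.6)
for n,(a,b,c,d) in {"side":(140,290,310,450)}.items():
    im=vision.camera(n); cv2.imwrite(f"pics/{n}4.png",cv2.resize(im[a:b,c:d,::-1],None,fx=4,fy=4,interpolation=cv2.INTER_CUBIC))
E
```

```text
t 5.675 pos [0.4676 0.039  0.1181] jaw 96.60756829994929 q6 -1.8552705295222076 rotvec [ 0.0076  0.0173 -0.015 ] shift before turn [88.7164  0.6628 -0.9097] after [88.7165  0.6859 -0.8829] F [-0.8385  0.4941 -7.2203] open 0.04346694406515035
```

View pics/side4.png

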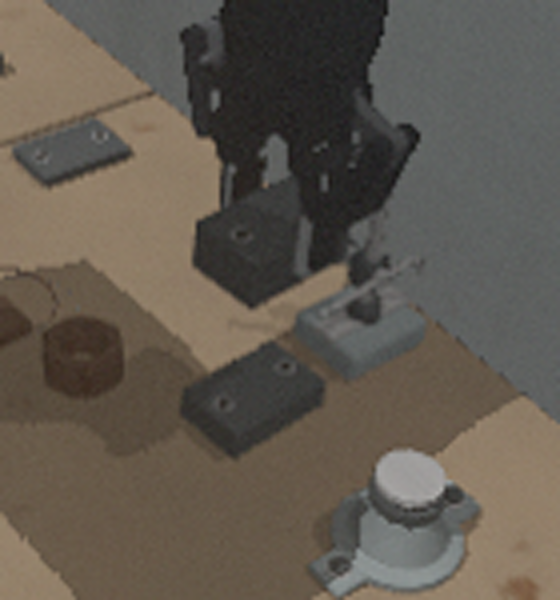

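```bash
python3 - <<'E'
from h import *
print(plane("side",(310+240.5/4-.5,140+234.5/4-.5),.1395),plane("side",(310+223.5/4-.5,140+403.5/4-.5),.0205))
E
```

```text
[0.4426 0.0368 0.1395] [0.4436 0.0369 0.0205]
```

The held packer's hole projects to (.443,.037) and the lower one's to (.444,.037), so they line up. Lowering.

carry_out(increments=[[0, 0, 0, 20, 0.6, -0.9, 30], [0, 0, 0, 25, 0, 0, 30], [0, 0, 0, 20, 0, 0, 30], [0, 0, 0, 12, 0, 0, 30], [0, 0, 0, 5, 0, 0, 30], [0, 0, 0, 2, 0, 0, 30], [0, 0, 0, 0, 0, 0, 30], [0, 0, 0, 0, 0, 0, 30]])

```text
time: 6.72
ee_pos: [0.4676, 0.0374, 0.0349]
tcp_rot: [-91.1, 89.9, 5.5]
wrist_force: [0.6, -0.5, -6.7]
opening: 0.0438
```

carry_out(increments=[[0, 0, 0, 1, 0, 0, 30], [0, 0, 0, 1, 0, 0, 30], [0, 0, 0, 0, 0, 0, 30]])

```text
time: 7.1
ee_pos: [0.4671, 0.0373, 0.0322]
tcp_rot: [97.9, 90.0, -165.5]
wrist_force: [0.7, -0.9, -7.6]
opening: 0.0438
```

carry_out(increments=[[0, 0, 0, 1, 0, 0, 30], [0, 0, 0, 0.5, 0, 0, 30], [0, 0, 0, 0, 0, 0, 30]])

```text
time: 7.48
ee_pos: [0.4671, 0.0374, 0.0307]
tcp_rot: [101.0, 90.0, -162.5]
wrist_force: [0.8, -1.0, -7.1]
opening: 0.0437
```

carry_out(increments=[[0, 0, 0, 0.7, 0, 0, 30], [0, 0, 0, 0.5, 0, 0, 30], [0, 0, 0, 0, 0, 0, 30]])

```text
time: 7.85
ee_pos: [0.4672, 0.0374, 0.0295]
tcp_rot: [86.4, 90.0, -177.1]
wrist_force: [-0.6, 0.3, -6.5]
opening: 0.0433
```

carry_out(increments=[[0, 0, 0, 0.7, 0, 0, 30], [0, 0, 0, 0.5, 0, 0, 30], [0, 0, 0, 0, 0, 0, 30]])

```text
time: 8.22
ee_pos: [0.4672, 0.0374, 0.0294]
tcp_rot: [-91.1, 90.0, 5.4]
wrist_force: [-5.8, -0.8, 5.5]
opening: 0.0437
```

carry_out(increments=[[0, 0, 0, 0.5, 0, 0, 30], [0, 0, 0, 0, 0, 0, 30]])

```text
time: 8.48
ee_pos: [0.4672, 0.0374, 0.0294]
tcp_rot: [-91.4, 90.0, 5.2]
wrist_force: [-7.4, -0.5, 9.7]
opening: 0.0441
```

It has made contact. Easing off slightly and opening.

carry_out(increments=[[0, 0, 0, -0.8, 0, 0, 30], [0, 0, 0, 0, 0, 0, 55], [0, 0, 0, 0, 0, 0, 65], [0, 0, 0, 0, 0, 0, 75], [0, 0, 0, 0, 0, 0, 85], [0, 0, 0, 0, 0, 0, 85]])

```text
time: 9.22
ee_pos: [0.4673, 0.0374, 0.0287]
tcp_rot: [-90.6, 90.0, 6.0]
wrist_force: [0.3, 0.5, -0.0]
opening: 0.0724
```

carry_out(increments=[[0, 0, 0, -5, 0, 0, 85], [0, 0, 0, -15, 0, 0, 85], [0, 0, 0, -30, 0, 0, 85], [0, 0, 0, -40, 0, 0, 85], [0, 0, 0, -40, 0, 0, 100], [0, 0, 0, -20, 0, 0, 100], [0, 0, 0, 0, 0, 0, 100]])

```text
time: 10.1
ee_pos: [0.4681, 0.0375, 0.181]
tcp_rot: [-92.2, 89.8, 4.4]
wrist_force: [-0.8, -0.1, -1.0]
opening: 0.0855
```

```bash
python3 - <<'E'
from h import *
plan(.364,.25,.18,0)
for n,(a,b,c,d) in {"side":(130,290,250,450),"top":(110,250,220,440)}.items():
    im=vision.camera(n); cv2.imwrite(f"pics/{n}5.png",cv2.resize(im[a:b,c:d,::-1],None,fx=3.6,fy=3.6,interpolation=cv2.INTER_CUBIC))
E
```

```text
t 10.1 pos [0.4681 0.0375 0.181 ] jaw 96.57852626817896 q6 -2.0034949666914947 rotvec [-83.4214  -0.1649   0.1712] shift before turn [  0.7137  79.0294 223.0723] after [   1.0458 -212.5498  104.0621] F [-0.7675 -0.1355 -1.0332] open 0.08545858306250632
```

View pics/side5.png

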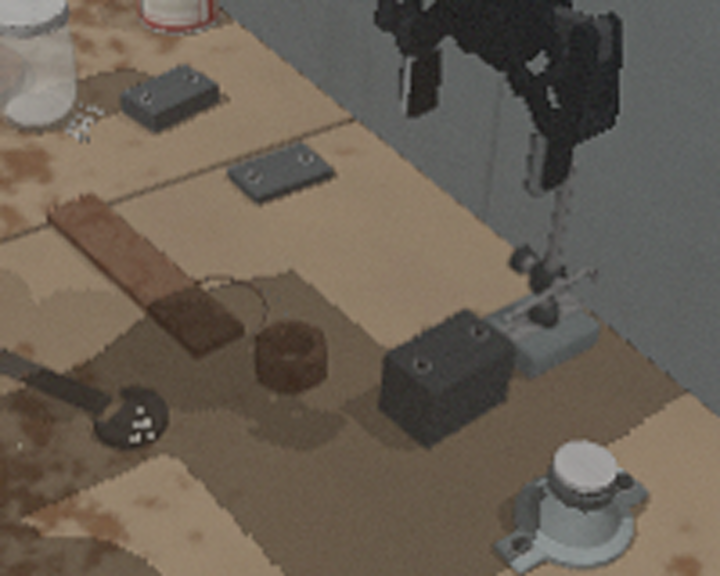

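The stack is square and flush, with packer_30 on top (crop 445,375). Next I'll check its position and measure the bar.

```bash
python3 - <<'E'
from h import *
a,b=[plane("side",(250+(u+.5)/3.6-.5,130+(v+.5)/3.6-.5),.05) for u,v in((421,365),(479,332))]
print("top",(a+b)/2,np.degrees(np.arctan2(*(b-a)[1::-1])),np.linalg.norm(a-b))
t=cv2.imread("pics/top0.png")
hsv=cv2.cvtColor(t,cv2.COLOR_BGR2HSV)
roi=(slice(205,245),slice(228,322))
h=hsv[roi]; print(hsv[222,274],hsv[225,300],hsv[240,270],hsv[222,310])
# bar: saturated reddish
m=((h[...,0]<11)|(h[...,0]>170)).astype(np.uint8)&(h[...,1]>60).astype(np.uint8)
m=cv2.morphologyEx(m*255,cv2.MORPH_OPEN,np.ones((5,5)));m=cv2.morphologyEx(m,cv2.MORPH_CLOSE,np.ones((7,7)))
c=max(cv2.findContours(m,0,2)[0],key=cv2.contourArea)+np.array([228,205])
r=cv2.minAreaRect(c);bx=cv2.boxPoints(r);print(r)
P=np.array([plane("top",p,.008) for p in bx]);print(P,P.mean(0))
print([np.linalg.norm(P[i]-P[i-1]) for i in range(4)])
T=lambda p:(170+(p[0]+.5)/2.95-.5,115+(p[1]+.5)/2.95-.5)
Q=np.array([plane("top",T(p),.01) for p in((190,307),(193,360),(427,337),(422,284))]);print(Q,Q.mean(0))
d=Q[0]+Q[1]-Q[2]-Q[3];print(np.degrees(np.arctan2(d[1],d[0])))
v=cv2.resize(t[roi],None,fx=8,fy=8,interpolation=cv2.INTER_CUBIC);cv2.polylines(v,[((bx-[228,205]+.5)*8).astype(int)],True,(0,255,0))
cv2.imwrite("pics/bar.png",v)
E
```

```text
top [0.4671 0.0382 0.05  ] 5.979713777980231 0.04835673747030557
[ 12  91 129] [ 11  94 122] [ 16  61 184] [ 12  84 134]Traceback (most recent call last):
  File "<stdin>", line 11, in <module>
ValueError: max() iterable argument is empty
```

Packer_30 sits at (.467,.038), the same as the lower packer, with its holes 48 mm apart as before, so the top is at 50 mm. I'll fix the bar mask's hue threshold.

```bash
python3 - <<'E'
from h import *
t=cv2.imread("pics/top0.png")
hsv=cv2.cvtColor(t,cv2.COLOR_BGR2HSV)
roi=(slice(205,245),slice(228,322))
h=hsv[roi]
m=((h[...,0]<14)&(h[...,1]>70)&(h[...,2]<165)).astype(np.uint8)*255
m=cv2.morphologyEx(m,cv2.MORPH_CLOSE,np.ones((5,5)));m=cv2.morphologyEx(m,cv2.MORPH_OPEN,np.ones((7,7)))
c=max(cv2.findContours(m,0,2)[0],key=cv2.contourArea)+np.array([228,205])
r=cv2.minAreaRect(c);bx=cv2.boxPoints(r);print(r)
P=np.array([plane("top",p,.008) for p in bx]);print(P.mean(0))
print([np.linalg.norm(P[i]-P[i-1]) for i in range(4)])
T=lambda p:(170+(p[0]+.5)/2.95-.5,115+(p[1]+.5)/2.95-.5)
Q=np.array([plane("top",T(p),.01) for p in((190,307),(193,360),(427,337),(422,284))]);print(Q,Q.mean(0))
for d in (Q[0]+Q[1]-Q[2]-Q[3],): print(np.degrees(np.arctan2(d[1],d[0])),np.linalg.norm(d)/2)
v=cv2.resize(t[roi],None,fx=8,fy=8,interpolation=cv2.INTER_CUBIC);cv2.polylines(v,[((bx-[228,205]+.5)*8).astype(int)],True,(0,255,0))
cv2.imwrite("pics/bar.png",v)
E
```

```text
((273.9075927734375, 224.09921264648438), (17.829545974731445, 81.01093292236328), 84.14398956298828)
[0.3648 0.2504 0.008 ]
[np.float64(0.04195762859619969), np.float64(0.19020512227411374), np.float64(0.04217328671610991), np.float64(0.1891958949133512)]
[[0.3761 0.344  0.01  ]
 [0.334  0.3403 0.01  ]
 [0.3542 0.1556 0.01  ]
 [0.3966 0.1599 0.01  ]] [0.3652 0.2499 0.01  ]
96.3006035220976 0.18555322056747706
```

View pics/bar.png

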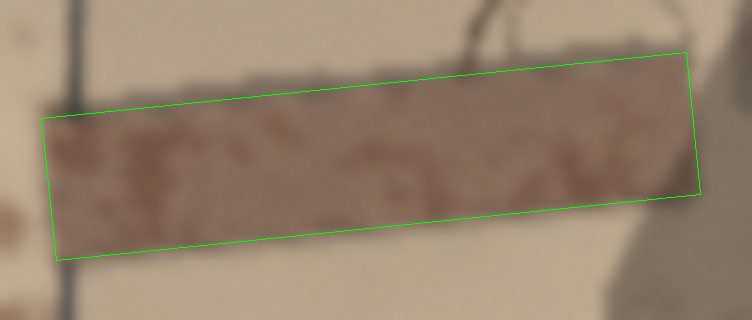

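The green box fits the bar: centre (.365,.250), long axis about 96.2°, 190 x 42 mm. Going above it.

```bash
python3 - <<'E'
from h import *
plan(.365,.25,.18,6.2)
E
```

```text
t 10.2 pos [0.4671 0.0374 0.1784] jaw 96.57556357014116 q6 -2.0022072375651803 rotvec [-89.6244   0.0055  -0.0057] shift before turn [ -1.5783  77.0636 222.931 ] after [  -1.5874 -222.4211   78.523 ] F [-0.2523  0.0591 -0.4658] open 0.08550517102923948
```

carry_out(increments=[[0, 0, 0, 0, 12.8, 37.2, 100], [0, 0, 0, 0, 12.8, 37.2, 100], [0, 0, 0, 0, 12.8, 37.2, 100], [0, 0, 0, 0, 12.8, 37.2, 100], [0, 0, 0, 0, 12.8, 37.2, 100], [0, 0, 0, 0, 12.8, 37.2, 100], [0, 0, 0, 0, 0, 0, 100]])

```text
time: 11.08
ee_pos: [0.3639, 0.2516, 0.1774]
tcp_rot: [112.0, 89.9, -151.3]
wrist_force: [-0.5, -0.3, 0.2]
opening: 0.0856
```

carry_out(increments=[[-9, 0, 0, 0, 0, 0, 100], [-9, 0, 0, 0, 0, 0, 100], [-9, 0, 0, 0, 0, 0, 100], [-9, 0, 0, 0, 0, 0, 100], [-9, 0, 0, 0, 0, 0, 100], [-9, 0, 0, 0, 0, 0, 100], [-9, 0, 0, 0, 0, 0, 100], [-9, 0, 0, 0, 0, 0, 100], [-9, 0, 0, 0, 0, 0, 100], [-8.6, 0, 0, 0, 0, 0, 100], [0, 0, 0, 0, 0, 0, 100], [0, 0, 0, 0, 0, 0, 100]])

```text
time: 12.58
ee_pos: [0.3654, 0.2498, 0.1782]
tcp_rot: [35.6, 90.0, -138.5]
wrist_force: [-0.3, -0.7, 1.1]
opening: 0.0852
```

```bash
python3 - <<'E'
from h import *
plan(.365,.25,.005,6.2)
E
```

```text
t 12.575 pos [0.3654 0.2498 0.1782] jaw -174.04182689208872 q6 -61.594031710918536 rotvec [-0.2418  0.0363 -0.0258] shift before turn [173.2496  -0.3056   0.2477] after [173.2495  -0.2289   0.3562] F [-0.3478 -0.7078  1.1476] open 0.08516670030406832
```

carry_out(increments=[[0, 0, 0, 40, 0, 0, 65], [0, 0, 0, 45, 0, 0, 65], [0, 0, 0, 40, 0, 0, 65], [0, 0, 0, 25, 0, 0, 65], [0, 0, 0, 12, 0, 0, 65], [0, 0, 0, 6, 0, 0, 65], [0, 0, 0, 2, 0, 0, 65], [0, 0, 0, 0, 0, 0, 65]])

```text
time: 13.58
ee_pos: [0.3657, 0.2506, 0.0094]
tcp_rot: [-152.0, 89.9, 34.1]
wrist_force: [-0.4, -0.4, -0.7]
opening: 0.0555
```

```bash
python3 - <<'E'
from h import *
plan(.365,.25,.005,6.2)
im=vision.camera("side"); cv2.imwrite("pics/s6.png",cv2.resize(im[130:260,230:370,::-1],None,fx=4.5,fy=4.5,interpolation=cv2.INTER_CUBIC))
E
```

```text
t 13.575 pos [0.3657 0.2506 0.0094] jaw -173.83477801123493 q6 -61.74726646350188 rotvec [-0.0348 -0.0519  0.0275] shift before turn [4.3604 0.4951 0.7694] after [4.3613 0.4925 0.7658] F [-0.3762 -0.4447 -0.656 ] open 0.05553271844218988
```

View pics/s6.png

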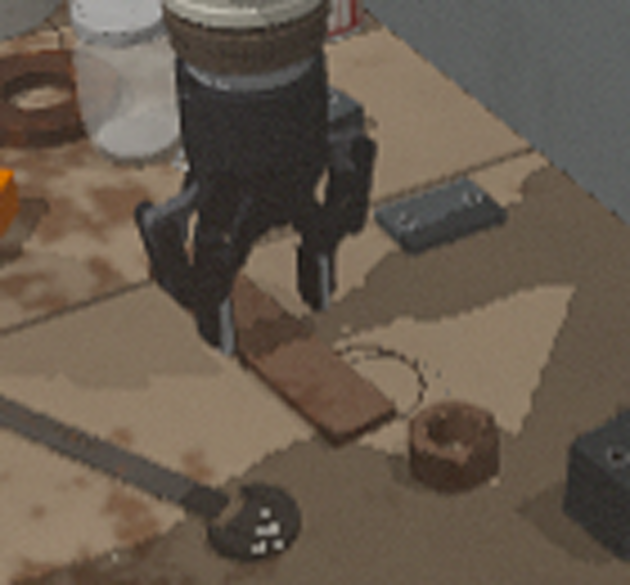

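The fingers straddle the bar near its middle. I'll feel downward in small steps.

carry_out(increments=[[0, 0, 0, 1.5, 0.4, 0.5, 65], [0, 0, 0, 1.5, 0, 0, 65], [0, 0, 0, 0, 0, 0, 65]])

```text
time: 14.0
ee_pos: [0.3648, 0.2498, 0.0056]
tcp_rot: [5.9, 90.0, -167.9]
wrist_force: [-0.3, 0.0, 0.0]
opening: 0.0557
```

carry_out(increments=[[0, 0, 0, 1, 0, 0, 65], [0, 0, 0, 1, 0, 0, 65], [0, 0, 0, 0, 0, 0, 65]])

```text
time: 14.38
ee_pos: [0.3648, 0.2498, 0.0036]
tcp_rot: [23.0, 90.0, -150.8]
wrist_force: [0.2, -0.2, -0.3]
opening: 0.0554
```

carry_out(increments=[[0, 0, 0, 0, 0, 0, 25], [0, 0, 0, 0, 0, 0, 25], [0, 0, 0, 0, 0, 0, 25], [0, 0, 0, 0, 0, 0, 25]], squeeze=70)

```text
time: 14.88
ee_pos: [0.3648, 0.2499, 0.0042]
tcp_rot: [-86.2, 90.0, 100.0]
wrist_force: [-2.2, -1.0, 6.4]
opening: 0.0373
```

carry_out(increments=[[0, 0, 0, -3, 0, 0, 25], [0, 0, 0, -12, 0, 0, 25], [0, 0, 0, -25, 0, 0, 25], [0, 0, 0, -30, 0, 0, 25], [0, 0, 0, -30, 0, 0, 25], [0, 0, 0, -15, 0, 0, 25], [0, 0, 0, 0, 0, 0, 25], [0, 0, 0, 0, 0, 0, 25]])

```text
time: 15.88
ee_pos: [0.3644, 0.2496, 0.1175]
tcp_rot: [27.6, 89.9, -146.2]
wrist_force: [-0.4, 0.1, -5.0]
opening: 0.0369
```

```bash
python3 - <<'E'
from h import *
plan(.470,-.0193,.12,2.8)
for n,(a,b,c,d) in {"side":(90,250,230,410),"top":(110,270,200,400)}.items():
    im=vision.camera(n); cv2.imwrite(f"pics/{n}7.png",cv2.resize(im[a:b,c:d,::-1],None,fx=3.6,fy=3.6,interpolation=cv2.INTER_CUBIC))
E
```

```text
t 15.875 pos [0.3644 0.2496 0.1175] jaw -173.82551239270978 q6 -61.77243070193391 rotvec [ 3.3745  0.0862 -0.0484] shift before turn [ -2.3994 278.6563 -76.0305] after [ -2.5063 273.6956 -92.3047] F [-0.3632  0.1422 -4.9936] open 0.03693490315893087
```

View pics/side7.png

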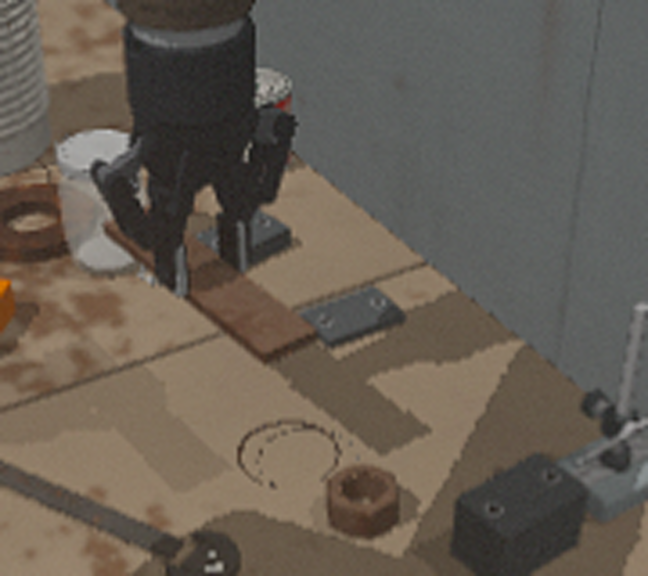

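View pics/top7.png

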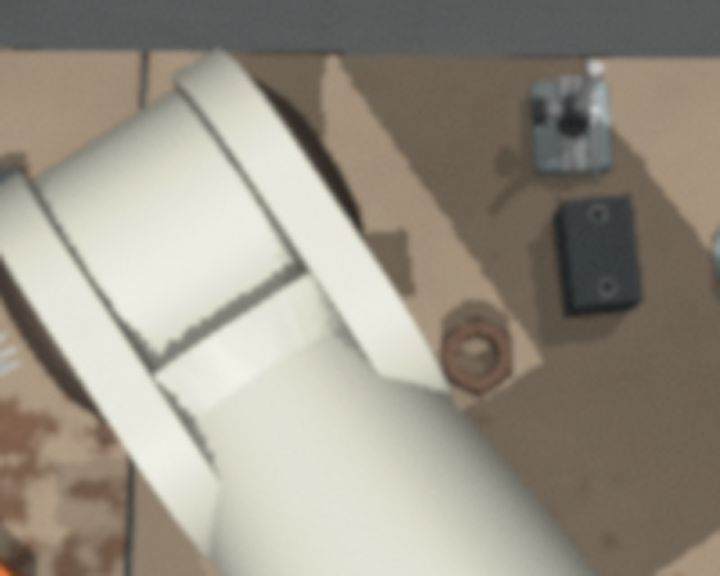

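The bar is held roughly level, at crop (215,290) in the side view, and the stack is unchanged. I'll carry it in -y first, then in +x.

carry_out(increments=[[3.4, 0, 0, 0, 0, 0, 25], [0, 0, 0, 0, 20, 0, 25], [0, 0, 0, 0, 39, 0, 25], [0, 0, 0, 0, 39, 0, 25], [0, 0, 0, 0, 39, 0, 25], [0, 0, 0, 0, 39, 0, 25], [0, 0, 0, 0, 39, 0, 25], [0, 0, 0, 0, 39, 0, 25], [0, 0, 0, 0, 19.7, 0, 25], [0, 0, 0, 0, 0, 0, 25], [0, 0, 0, 0, 0, 0, 25]])

```text
time: 17.35
ee_pos: [0.3779, -0.0232, 0.1182]
tcp_rot: [-22.6, 90.0, 160.2]
wrist_force: [-0.1, 0.6, -5.7]
opening: 0.0372
```

carry_out(increments=[[0, 0, 0, 0, 0, -15, 25], [0, 0, 0, 0, 0, -25, 25], [0, 0, 0, 0, 0, -25, 25], [0, 0, 0, 0, 0, -18, 25], [0, 0, 0, 0, 0, -9.3, 25], [0, 0, 0, 0, 0, 0, 25], [0, 0, 0, 0, 0, 0, 25]])

```text
time: 18.23
ee_pos: [0.4697, -0.0188, 0.1186]
tcp_rot: [-4.6, 90.0, 178.2]
wrist_force: [-0.2, 0.3, -6.2]
opening: 0.0371
```

```bash
python3 - <<'E'
from h import *
plan(.470,-.0193,.054,2.8)
for n,(a,b,c,d) in {"side":(130,300,300,480)}.items():
    im=vision.camera(n); cv2.imwrite(f"pics/{n}8.png",cv2.resize(im[a:b,c:d,::-1],None,fx=3.5,fy=3.5,interpolation=cv2.INTER_CUBIC))
E
```

```text
t 18.225 pos [ 0.4697 -0.0188  0.1186] jaw -177.20583590253682 q6 -95.09070432565905 rotvec [-0.0058  0.0302  0.0024] shift before turn [64.6383  0.4762 -0.2825] after [64.6384  0.4735 -0.2483] F [-0.2184  0.2727 -6.1508] open 0.0371362159061107
```

View pics/side8.png

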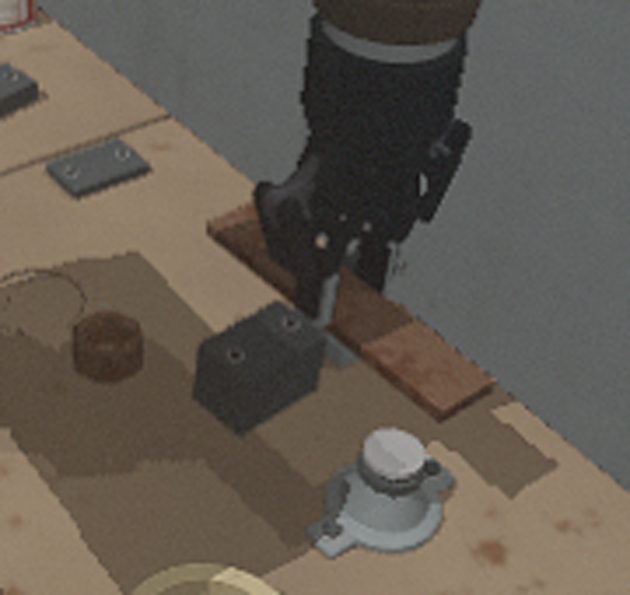

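```bash
python3 - <<'E'
from h import *
a=np.radians(92.8);y=np.array([np.cos(a),np.sin(a)]);x=np.array([y[1],-y[0]])
for sx,sy in((-1,1),(1,1),(-1,-1),(1,-1)):
    for z in(.1146,.1246):
        p=np.r_[np.array([.4697,-.0188])+sx*.02*x+sy*.095*y,z]; u=proj("side",p); print(sx,sy,z,(u-[300,130]+.5)*3.5)
E
python3 -c "
import cv2
im=cv2.imread('pics/side8.png');cv2.imwrite('pics/side8b.png',cv2.resize(im[190:430,190:510],None,fx=2.4,fy=2.4))"
```

```text
-1 1 0.1146 [206.5647 237.5608]
-1 1 0.1246 [207.6367 224.4071]
1 1 0.1146 [257.3448 215.014 ]
1 1 0.1246 [258.7897 201.9798]
-1 -1 0.1146 [439.5155 428.5065]
-1 -1 0.1246 [443.1178 414.8228]
1 -1 0.1146 [492.7503 396.8269]
1 -1 0.1246 [496.7362 383.2062]
```

View pics/side8b.png

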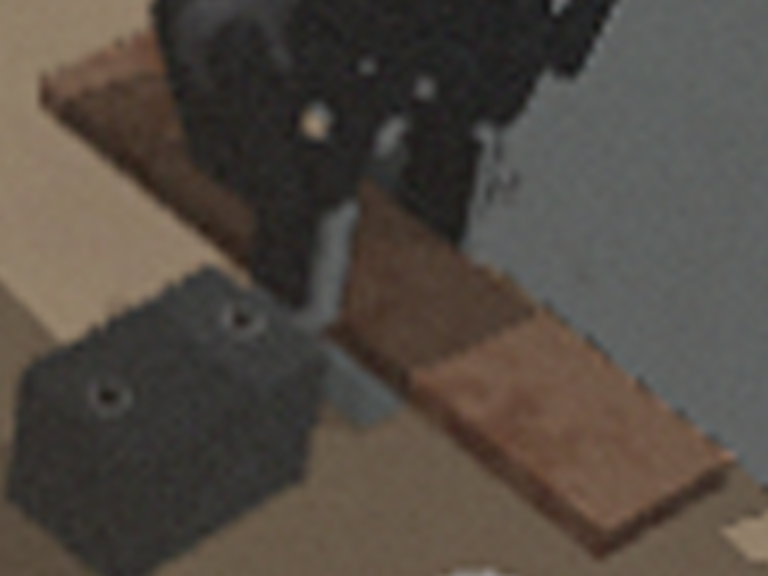

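The bar corners match the predicted level pose within about 1.5 px. Lowering.

carry_out(increments=[[0, 0, 0, 15, 0.4, -0.3, 25], [0, 0, 0, 18, 0, 0, 25], [0, 0, 0, 14, 0, 0, 25], [0, 0, 0, 8, 0, 0, 25], [0, 0, 0, 3, 0, 0, 25], [0, 0, 0, 0, 0, 0, 25], [0, 0, 0, 0, 0, 0, 25]])

```text
time: 19.15
ee_pos: [0.471, -0.0194, 0.0612]
tcp_rot: [174.3, 90.0, -2.9]
wrist_force: [0.1, 0.1, -5.7]
opening: 0.0372
```

carry_out(increments=[[0, 0, 0, 1, 0, 0, 25], [0, 0, 0, 1, 0, 0, 25], [0, 0, 0, 0, 0, 0, 25]])

```text
time: 19.52
ee_pos: [0.4706, -0.0194, 0.0586]
tcp_rot: [-9.5, 90.0, 173.3]
wrist_force: [-0.3, 0.2, -6.4]
opening: 0.0371
```

```bash
python3 - <<'E'
from h import *
plan(.470,-.0193,.054,2.8)
for n,(a,b,c,d) in {"side":(130,300,300,480)}.items():
    im=vision.camera(n); cv2.imwrite(f"pics/{n}9.png",cv2.resize(im[a:b,c:d,::-1],None,fx=3.5,fy=3.5,interpolation=cv2.INTER_CUBIC))
E
```

```text
t 19.525 pos [ 0.4706 -0.0194  0.0586] jaw -177.22220518233829 q6 -95.14198475037828 rotvec [-0.0222  0.0061  0.001 ] shift before turn [ 4.6167 -0.1554  0.5882] after [ 4.6166 -0.1557  0.5886] F [-0.2741  0.1787 -6.441 ] open 0.03706901294750827
```

View pics/side9.png

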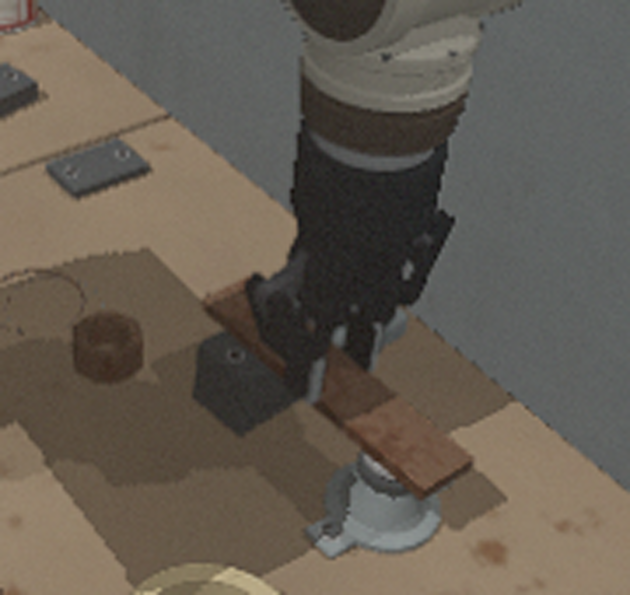

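The bar is just above the stack at crop (240,350) and the jack at (390,470). Continuing slowly.

carry_out(increments=[[0, 0, 0, 0.8, 0, 0, 25], [0, 0, 0, 0.8, 0, 0, 25], [0, 0, 0, 0.8, 0, 0, 25], [0, 0, 0, 0, 0, 0, 25]])

```text
time: 20.08
ee_pos: [0.4706, -0.0194, 0.0562]
tcp_rot: [-10.9, 90.0, 171.9]
wrist_force: [0.4, 0.1, -5.2]
opening: 0.0373
```

carry_out(increments=[[0, 0, 0, 0.6, 0, 0, 25], [0, 0, 0, 0.6, 0, 0, 25], [0, 0, 0, 0, 0, 0, 25]])

```text
time: 20.45
ee_pos: [0.4706, -0.0194, 0.055]
tcp_rot: [0.6, 90.0, -176.6]
wrist_force: [-0.5, -1.2, -6.9]
opening: 0.0371
```

carry_out(increments=[[0, 0, 0, 0.5, 0, 0, 25], [0, 0, 0, 0, 0, 0, 25]])

```text
time: 20.7
ee_pos: [0.4706, -0.0194, 0.0545]
tcp_rot: [-30.6, 90.0, 152.2]
wrist_force: [0.5, -0.2, -5.1]
opening: 0.0371
```

carry_out(increments=[[0, 0, 0, 0.5, 0, 0, 25], [0, 0, 0, 0, 0, 0, 25]])

```text
time: 20.95
ee_pos: [0.4707, -0.0194, 0.0541]
tcp_rot: [-113.0, 90.0, 69.8]
wrist_force: [-0.2, 0.2, -5.8]
opening: 0.0369
```

carry_out(increments=[[0, 0, 0, 0.5, 0, 0, 25], [0, 0, 0, 0, 0, 0, 25]])

```text
time: 21.2
ee_pos: [0.4707, -0.0194, 0.054]
tcp_rot: [168.5, 90.0, -8.7]
wrist_force: [-2.8, -0.4, 0.7]
opening: 0.0371
```

```bash
python3 - <<'E'
from workcell import sensors
o=sensors.get_obs();print(o["wrist_force"],o["torque"],o["ee_pos"])
E
```

```text
[-2.809022   -0.39259556  0.70315003] [0.02286183 0.55163244 0.00809151] [ 0.47068609 -0.01944404  0.05397657]
```

Contact, with the wrist moment about x near 0, so it seems to be borne on both ends. One more small press, then release.

carry_out(increments=[[0, 0, 0, 0.3, 0, 0, 25], [0, 0, 0, -0.3, 0, 0, 25], [0, 0, 0, 0, 0, 0, 50], [0, 0, 0, 0, 0, 0, 58], [0, 0, 0, 0, 0, 0, 66], [0, 0, 0, 0, 0, 0, 74], [0, 0, 0, 0, 0, 0, 74]])

```text
time: 22.08
ee_pos: [0.4707, -0.0194, 0.0536]
tcp_rot: [-153.7, 90.0, 29.1]
wrist_force: [-0.2, -0.4, -0.5]
opening: 0.0631
```

carry_out(increments=[[0, 0, 0, -4, 0, 0, 74], [0, 0, 0, -12, 0, 0, 74], [0, 0, 0, -25, 0, 0, 74], [0, 0, 0, -40, 0, 0, 74], [0, 0, 0, -40, 0, 0, 74], [0, 0, 0, -20, 0, 0, 74], [0, 0, 0, 0, 0, 40, 74], [0, 0, 0, 0, 0, 50, 74], [0, 0, 0, 0, 0, 50, 74], [0, 0, 0, 0, 0, 20, 74], [0, 0, 0, 0, 0, 0, 74], [0, 0, 0, 0, 0, 0, 74]])

```text
time: 23.58
ee_pos: [0.3116, -0.0272, 0.1951]
tcp_rot: [172.7, 89.9, -4.5]
wrist_force: [0.1, -0.0, -0.6]
opening: 0.0627
```

```bash
python3 - <<'E'
from h import *
for n,(a,b,c,d) in {"side":(130,300,300,480),"top":(100,270,290,470)}.items():
    im=vision.camera(n); cv2.imwrite(f"pics/{n}10.png",cv2.resize(im[a:b,c:d,::-1],None,fx=3.5,fy=3.5,interpolation=cv2.INTER_CUBIC))
a=np.radians(92.8);y=np.array([np.cos(a),np.sin(a)]);x=np.array([y[1],-y[0]])
for sx,sy in((-1,1),(1,1),(-1,-1),(1,-1)):
    p=np.r_[np.array([.4697,-.0192])+sx*.02*x+sy*.095*y,.06]
    print(sx,sy,(proj("side",p)-[300,130]+.5)*3.5,(proj("top",p)-[290,100]+.5)*3.5)
E
```

```text
-1 1 [201.3351 306.1324] [214.5722 307.479 ]
1 1 [250.165  283.0495] [211.4378 247.1527]
-1 -1 [421.4184 499.1498] [505.9814 296.874 ]
1 -1 [472.6283 467.2754] [501.3463 236.7514]
```

View pics/side10.png

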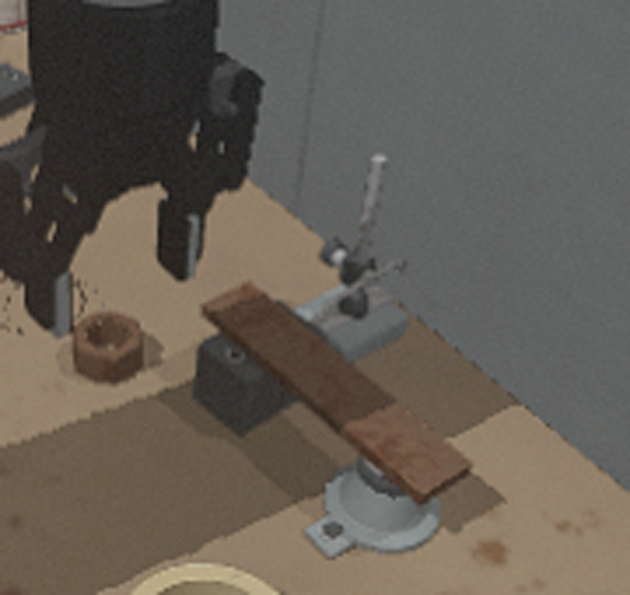

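View pics/top10.png

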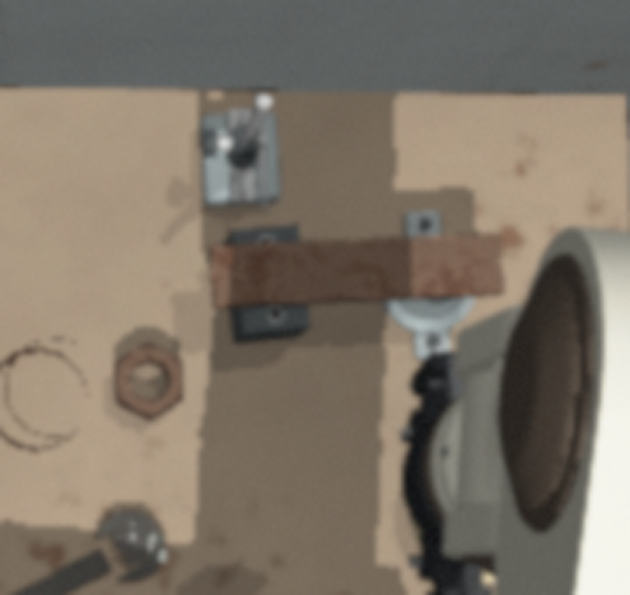

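The bar lies across the stack and the jack. Its corners match the ideal level pose within about 4 crop px, roughly 1 image px: side (205,306) and (470,466), top (212,247) and (502,293). The gauge and nut haven't visibly moved, and the arm is clear.

```bash
python3 -c "
from workcell import job_done,sensors
print(sensors.get_obs()['time']);print(job_done())"
```

```text
23.675
the job is handed in; nothing more can be done
None
```

The job is handed in at 23.7 s of the 67 s allowed. It reported no verdict, so my own checks are all I have to go on.

- **Packing:** a 20 mm packer was already under the pointer. I set packer_30 squarely on it for 50 mm, picked by its measured height and dark colour over the orange look-alike. The stack's top measured at about (0.467, 0.038), the same as the lower packer, and about 2 mm from where I worked out pack_spot to be.
- **Bar:** I lowered it slowly until it touched both jack and packing, then released it. In both cameras its corners agree with the ideal level, centred pose to about 1 pixel (roughly 2 mm). I judged contact on both ends from the wrist force and moment; it was not measured directly.
- **Bystanders:** the gauge and nut showed no visible movement in the last pictures. I did not check the jar in them, but the arm never went near it after the first move, which passed over it at about 0.23 m.

No check failed. One small oddity: the gripper read about 1.5 to 3 mm less than the true widths while holding.

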